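Open the dish warmer

TASK

Open the lid of the dish warmer, the wider and lower of the two white warmers on the bench: lift it by its bar handle past the point where its counterweight takes over, so that it rests fully open by itself, and let go. Leave the narrow tube warmer's lid shut.

Things in the scene. Friction and masses are not known exactly. Their poses are not given: they have to be found in the camera images.
- dish_lid (a joint): Dish warmer's lid: white slab 160 x 214 x 18 mm (top 83 above the bench), bar handle on top, dark steel counterweight roll on arms behind the hinge at the far side. 0 = shut; grows as the handle rises and swings away from the robot; 1.3 rad = open at its stop. Lifting takes 1 to 2 N at the handle. Left alone, it falls shut below 0.65 and falls open above 0.72 rad.
- dish_handle (a point): Middle of the dish lid's handle: round black plastic bar, 12 mm thick, level, parallel to the hinge, 90 long, 74 clear between its two posts. Its axis is 50 above the lid's top (133 above the bench when shut), 152 from the hinge axis. Moves with the lid; x points along the lid towards the hinge, y along the bar, z out of the lid's top.
- dish_hinge (a point): Fixed point on the dish lid's hinge axis, straight behind the handle, 75 mm above the bench; x points from the warmer's front to its back, y along the hinge, z up. Lid shut: handle is 140 in front of it (-x) and 58 higher. The warmer is a fixed white box 170 deep, 220 wide, 64 high, left or right of the robot's axis, turned up to 20 degrees.
- tube_lid (a joint): Lid of the other warmer, to be left shut (0 = shut, 1.3 rad = open). The tube warmer looks the same, with the same handle and counterweight, but is narrower and taller: 170 mm deep, 115 wide, 90 high, its handle 159 above the bench. It stands on the other side of the robot's axis, 340 to 540 from the dish warmer, centre to centre.

How it is judged:
By the outcome, as a careful person would: the job done as asked, in the order asked, and still so for the second after the job is handed in, with the robot touching nothing.
It also fails if it takes over 37 s, if anything falls off the work surface, if the arm or the gripper's body presses on something with over 40 N, if the wrist force passes 120 N, or if a joint passes its speed limit or range.

ROBOT

A 6-joint arm with a two-finger parallel gripper is mounted at the origin on the work surface. World frame = base frame: x ahead of the robot, y to its left, z up, the work surface at z = 0. Lengths are in m, angles in rad, forces in N, time in s.
With the tool pointing down it reaches from about 0.25 to 0.775 m from the base axis. Payload 4 kg.
Tool frame: the origin (TCP) lies between the finger pads; the fingertips stand 25 mm ahead of it and the grasp point (between the pads) lies 6 mm ahead of it (robot.tip_reach is the z of the fingertips in the tool frame, in m); z points along the fingers, y is the line along which they close (so a half turn about z gives the same grasp; the last joint's range is limited). The gripper opens to 94 mm and grips with 3 to 60 N. Pads are 16 mm wide; open, the fingers measure 119 mm over their backs; the gripper's body (75 mm by 177 mm) begins 78 mm behind the grasp point.
Start: joints at [-0.103, 0.087, 1.371, -0, 1.684, -0.103], TCP at [0.55, -0, 0.206] pointing down, gripper open.
Joint ranges: [-3.1, 3.1], [-0.76, 2.03], [0.27, 2.55], [-1.08, 4.22], [0.17, 2.65], [-2.57, 2.57]. Speed limits (rad/s): [2.79, 2.79, 3.14, 3.14, 3.14, 3.14].

INTERFACE

Orientations are given as [roll, pitch, yaw] about the fixed x, y, z axes, in that order (R = Rz(yaw) Ry(pitch) Rx(roll)).
In Python, from bench import robot gives the robot as it stands. The module is installed in compiled form; this text tells all that it offers.
- The arm moves only by the shell command python3 -m handwheel 'ROWS'. ROWS is JSON, a list of rows, each a list of 3 entries, a list of its own where there are three numbers: the turn, a rotation vector about the world's x, y, z in units of 90 degrees (1.0 is 90 degrees), then the shift along the world's x, y, z in units of 0.05 m (1.0 is 0.05 m), then the closure, from 0 (fully open) to 1 (shut). A call has 1 to 5 rows; each row shifts and turns the commanded pose from where the row before left it; what a row does not reach is not made up. A row lasts 1/10 s, in which the tool goes at most 50 mm and 8.59 degrees, less where a joint would pass 70% of its speed; a pose out of reach is approached as far as the arm can. A call with a number of a shift or a turn outside -1 to 1 is refused whole. A call with a gripper value outside its range is refused whole. The fingers move at their own pace and stop on an object; the grip force is fixed at half the most. Time passes only in rows, so rows that do not move let the fingers close. It gives the time, the measured TCP pose, the force, the opening and the grip force at its end, in the units of the state.
- robot.get_obs(): the state, without advancing time (a new reading comes with each control period).
- robot.snapshot(name): name is "scene" or "side" or "wrist"; returns (picture, depth): 384x512x3 uint8, red, green, blue; 384x512 float32, m along the optical axis (not along the pixel's ray), 0 where there is no reading.
- robot.calibration(name): a dict with "mtx" (3x3 intrinsics, pixels), "D" ([k1, k2, p1, p2, k3] as OpenCV has them; the pictures are not rectified), "extrinsics" (4x4, takes a point from camera to world coordinates); the wrist camera has in their place "hand_eye" (4x4, takes a point from camera to tool coordinates, whose origin is the TCP and whose axes are the flange's). Camera axes: x right, y down, z forward; pixel columns grow to the right and rows downward; lengths in m; the calibration is good to about 2 mm. A picture is of the moment at which its call begins: read the wrist's pose just before it. calibration takes no time and is no camera call.
- robot.close_job(): hands the job in; it is judged then, once.
Trained networks look in the newest picture that a camera, given by its name, has taken for a name from the list of things; names that differ only in an ending like _2 or _b are one class to them, and where a whole thing is asked for, a point or a joint stands for the part that bears it (a point fixed in the world has none). Each returns a list of dicts, best first, with "p" (0 to 1); they miss things now and then, are a little off and sometimes report something else, mostly with a low value. They report only what shows in the picture. A call takes as long as a camera call.
- robot.boxes_of(query, camera): "bbox" ([left, top, right, bottom] in pixels, round what is visible of it).
The state is a dict: "time": time; "joint_positions": joint angles; "qvel": joint speeds; "joint_torque": joint torques, N m; "tool_pos": TCP position; "ee_rot": TCP orientation; "wrist_force": force on the tool from outside, world axes, zero at the start; "wrist_torque": the same for the moment, N m; "width": finger opening in m; "finger_force": force on a finger pad.
Only numpy, scipy, OpenCV 4.12 (cv2) and the standard library are available. Lean on these libraries where they do the work, as an engineer would, in place of code of your own. Each camera call takes 0.05 s, during which the arm holds its last target. There are 200 camera calls.

## Working session

There is one attempt and no reset: what is moved stays moved. The work goes in short steps, Python scripts to look and compute and a shell command to move; the robot and the scene stay as the last step left them, time stands still between calls to the robot, and variables do not carry over. Pictures are saved under pics/ and viewed, at most 10 in all, crops included, and the job is handed in when it is done.

```bash
mkdir -p pics
cat > h.py <<'E'
import numpy as np,cv2
from bench import robot
from scipy.spatial.transform import Rotation as R
def snap(n,f=None):
    o=robot.get_obs(); im,d=robot.snapshot(n); c=robot.calibration(n)
    if 'extrinsics' in c: T=np.array(c['extrinsics'])
    else:
        B=np.eye(4);B[:3,:3]=R.from_euler('xyz',o['ee_rot']).as_matrix();B[:3,3]=o['tool_pos'];T=B@np.array(c['hand_eye'])
    if f: cv2.imwrite('pics/'+f,im[:,:,::-1])
    return im,d,c,T
def cloud(d,c,T):
    v,u=np.mgrid[:d.shape[0],:d.shape[1]]
    p=cv2.undistortPoints(np.stack([u,v],-1).reshape(-1,1,2).astype(np.float64),np.array(c['mtx']),np.array(c['D'])).reshape(-1,2)
    z=d.reshape(-1,1); P=np.hstack([p*z,z])@T[:3,:3].T+T[:3,3]
    P[z[:,0]==0]=np.nan
    return P.reshape(*d.shape,3)
E
python3 - <<'E'
from h import *
for n in ('scene','side'):
    im,d,c,T=snap(n,n+'0.png')
    print(n,T[:3,3].round(3))
    for q in ('dish_handle','dish_lid','tube_lid'):
        print(q,[(np.round(b['bbox']),round(b['p'],2)) for b in robot.boxes_of(q,n)[:3]])
    np.savez(n,im=im,P=cloud(d,c,T))
E
python3 -c "
import cv2,numpy as np
a=[cv2.imread('pics/%s0.png'%n) for n in('scene','side')]
cv2.imwrite('pics/both.png',cv2.resize(np.hstack(a),(800,300)))"
```

```text
scene [ 1.148 -0.271  0.894]
dish_handle [(array([113., 192., 210., 272.]), 0.89)]
dish_lid [(array([114., 191., 211., 269.]), 0.9)]
tube_lid [(array([307., 141., 358., 208.]), 0.59)]
side [0.246 0.897 0.758]
dish_handle [(array([227., 143., 316., 201.]), 0.86)]
dish_lid [(array([228., 144., 315., 202.]), 0.67)]
tube_lid [(array([167., 220., 273., 302.]), 0.9)]
```

View pics/both.png

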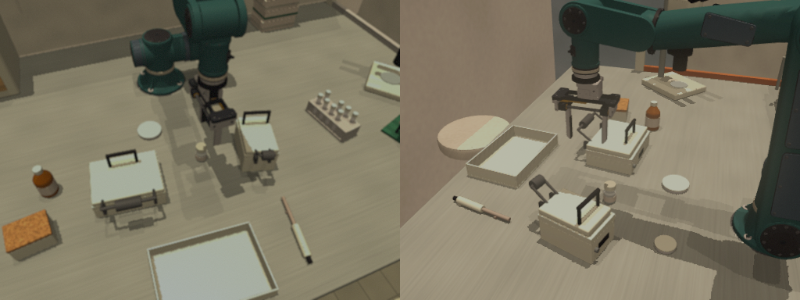

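The scene view shows the wide dish warmer at about (160,230) full-size pixels. The tall tube warmer is at (330,180). In the side view the dish warmer is the far one, around (275,170), so it lies at -y. Next I measure the handle and lid.

Run:
```python
from h import *
for n,b in (('scene',(105,180,220,280)),('side',(220,135,325,210))):
    D=np.load(n+'.npz');im=D['im'];P=D['P']
    s=np.s_[b[1]:b[3],b[0]:b[2]]
    p=P[s].reshape(-1,3);g=im[s].reshape(-1,3).max(1)
    lid=(abs(p[:,2]-.083)<.006)&(g>130)
    L=p[lid]; r=cv2.minAreaRect((L[:,:2]*1000).astype(np.float32)); print(n,'lid',r,L[:,2].mean(),lid.sum())
    bar=(p[:,2]>.121)&(p[:,2]<.15)&(g<90)
    B=p[bar];m=np.median(B,0);print('bar',bar.sum(),m,B.max(0),B.min(0))
    r=cv2.minAreaRect((B[:,:2]*1000).astype(np.float32));print(r)
    q=B[:,:2]-B[:,:2].mean(0);u=np.linalg.svd(q,full_matrices=False)[2][0];t=q@u
    print('dir',u,np.degrees(np.arctan2(u[1],u[0])),'len',np.ptp(t),'mid',B[:,:2].mean(0)+u*(t.max()+t.min())/2,'z top',np.percentile(B[:,2],[50,95]))
```

```text
scene lid ((520.4474487304688, -263.0080871582031), (215.42828369140625, 162.6126251220703), 83.8284912109375) 0.08267006094665155 4668
bar 591 [ 0.64320792 -0.27134082  0.12954998] [ 0.66283081 -0.20153147  0.141634  ] [ 0.46826358 -0.3404853   0.12101316]
((566.2649536132812, -264.41326904296875), (139.74301147460938, 189.3596954345703), 85.17475128173828)
dir [ 0.99453821 -0.10437309] -5.9910488419235906 len 0.1900619413173688 mid [ 0.5660518  -0.26694374] z top [0.12954998 0.13850194]
side lid ((508.83148193359375, -333.4918212890625), (360.6988220214844, 160.23887634277344), 84.21951293945312) 0.08239939469271762 1824
bar 145 [ 0.47722528 -0.2547986   0.12969506] [ 0.65459549 -0.2104172   0.14132033] [ 0.46218031 -0.31468887  0.12108537]
((558.4730834960938, -265.7014465332031), (90.73677062988281, 186.07699584960938), 83.51448822021484)
dir [-0.99907223  0.04306589] 177.53174313212156 len 0.18989944929141678 mid [ 0.55898047 -0.25723324] z top [0.12969506 0.13889625]
```

Run:
```python
from h import *
a=np.radians(-6.2);X=np.array([np.cos(a),np.sin(a)]);Y=np.array([-X[1],X[0]])
for n,b in (('scene',(105,180,220,280)),('side',(220,135,325,210))):
    D=np.load(n+'.npz');im=D['im'];P=D['P']
    s=np.s_[b[1]:b[3],b[0]:b[2]]
    p=P[s].reshape(-1,3);g=im[s].reshape(-1,3).max(1)
    B=p[(p[:,2]>.121)&(p[:,2]<.15)&(g<90)&(p[:,0]<.55)]
    q=(B[:,:2]-[.5204,-.263]); x=q@X;y=q@Y
    u=np.polyfit(y,x,1)
    print(n,len(B),'x',np.percentile(x,[5,50,95]),'y',y.min(),y.max(),'z',np.percentile(B[:,2],[5,50,97]),'slope',u)
for x in(-.0425,):print(np.array([.5204,-.263])+x*X)
print(X,Y)
```

```text
scene 184 x [-0.04669453 -0.04204937 -0.03939481] y -0.04567014789875056 0.04653452447857782 z [0.12723214 0.13604994 0.14043047] slope [-0.00186116 -0.04250934]
side 76 x [-0.05437395 -0.05164533 -0.04743249] y -0.04349848589845453 0.04724431950953706 z [0.12576153 0.13614801 0.140646  ] slope [ 0.00690452 -0.05118522]
[ 0.47814858 -0.25841003]
[ 0.99415096 -0.10799936] [0.10799936 0.99415096]
```

Run:
```python
from h import *
o=robot.get_obs();print(o['time'],o['tool_pos'],o['ee_rot'],o['width']);M=R.from_euler('xyz',o['ee_rot']).as_matrix();print(M.round(3))
a=np.radians(-6.2);X=np.array([np.cos(a),np.sin(a),0]);Z=np.array([0,0,-1.]);
G=np.stack([np.cross(X,Z),X,Z],1)
for s in(1,-1):
    H=G@np.diag([s,s,1]);rv=R.from_matrix(H@M.T).as_rotvec();print(rv/(np.pi/2))
print((np.array([.4737,-.2579,.139])-o['tool_pos'])/.05)
```

```text
0.4 [5.49937023e-01 1.10981194e-05 2.05333322e-01] [-3.14135355e+00 -3.04749825e-05  1.57081402e+00] 0.09373346397817718
[[-0.  1. -0.]
 [ 1.  0.  0.]
 [ 0. -0. -1.]]
[-2.76166551e-05 -1.51022947e-04 -6.89001534e-02]
[ 2.29277670e-04 -4.19266242e-05  1.93109983e+00]
[-1.52474045 -5.15822196 -1.32666645]
```

```bash
python3 -m handwheel '[[[0,0,-0.023],[-0.3,-0.8,0],0],[[0,0,-0.023],[-0.3,-0.8,0],0],[[0,0,-0.023],[-0.3,-0.8,0],0],[[0,0,0],[-0.3,-0.8,0],0],[[0,0,0],[-0.3,-0.8,0],0]]'
python3 -m handwheel '[[[0,0,0],[0,-0.6,0],0],[[0,0,0],[0,-0.56,0],0],[[0,0,0],[0,0,0],0],[[0,0,0],[0,0,0],0]]'
python3 - <<'E'
from h import *
im,d,c,T=snap('wrist','w1.png');P=cloud(d,c,T);o=robot.get_obs();print(o['tool_pos'],o['ee_rot'])
print([(np.round(b['bbox']),round(b['p'],2)) for b in robot.boxes_of('dish_handle','wrist')[:3]])
g=im.max(2);m=(P[...,2]>.13)&(P[...,2]<.15)&(g<90)
a=np.radians(-6.2);X=np.array([np.cos(a),np.sin(a)]);Y=np.array([-X[1],X[0]])
B=P[m];q=B[:,:2]-[.4737,-.2579];x=q@X;y=q@Y
k=(abs(x)<.02)&(abs(y)<.06);print(m.sum(),k.sum(),np.percentile(x[k],[3,50,97]),np.percentile(y[k],[1,50,99]),np.percentile(B[k,2],[5,50,97]),np.polyfit(y[k],x[k],1))
E
```

```text
time: 0.9
tool_pos: [0.4743, -0.2014, 0.2057]
ee_rot: [3.141, 0.0, 1.463]
wrist_force: [0.1, -0.4, -0.1]
width: 0.0943
finger_force: 0.0
time: 1.3
tool_pos: [0.4749, -0.258, 0.2053]
ee_rot: [-3.141, -0.001, 1.461]
wrist_force: [0.5, 0.9, 0.2]
width: 0.094
finger_force: 0.0
[ 0.47505013 -0.25731145  0.20543218] [-3.14150004e+00 -8.87198586e-04  1.46262000e+00]
[(array([219.,  82., 451., 272.]), 0.62)]
2140 1250 [-0.00461143  0.00079431  0.00610437] [-0.04441576  0.00495126  0.0443847 ] [0.1350364  0.13857213 0.14038633] [-0.00569184  0.00068071]
```

View pics/w1.png

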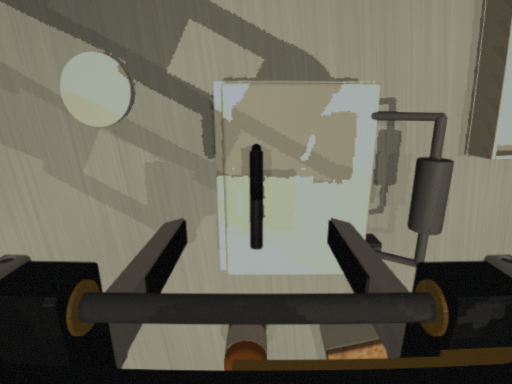

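The wrist view shows the bar upright at about (257,195), centred between the open fingers, with the counterweight at right. All three measurements agree. I descend and grip.

```bash
python3 -m handwheel '[[[0,0,0],[0,0,-0.4],0],[[0,0,0],[0,0,-0.4],0],[[0,0,0],[0,0,-0.35],0],[[0,0,0],[0,0,-0.18],0],[[0,0,0],[0,0,0],0]]'
python3 -m handwheel '[[[0,0,0],[0,0,0],1],[[0,0,0],[0,0,0],1],[[0,0,0],[0,0,0],1],[[0,0,0],[0,0,0],1],[[0,0,0],[0,0,0],1]]'
python3 - <<'E'
# arc plan: bar positions vs lid angle, tool tilt = th*0.5; tcp 6 mm behind grasp
import numpy as np
a=np.radians(-6.2);X=np.array([np.cos(a),np.sin(a),0]);Z=np.array([0,0,1.])
def tcp(t):
    p=-.140*np.array([np.cos(t),0,0])  # placeholder comps below
    hx=-.140*np.cos(t)+.058*np.sin(t);hz=.140*np.sin(t)+.058*np.cos(t)
    f=.5*t
    return np.array([hx+.006*np.sin(f),hz+.006*np.cos(f)])
ts=np.arange(0,1.21,.1)
for i in range(len(ts)-1):
    d=(tcp(ts[i+1])-tcp(ts[i]))/.05
    print(round(ts[i+1],1),(d[0]*X+d[1]*Z).round(3))
print('turn per step',.05/(np.pi/2)*np.array([-X[1],X[0],0]))
E
```

```text
time: 1.9
tool_pos: [0.4745, -0.2565, 0.1376]
ee_rot: [-3.139, -0.002, 1.464]
wrist_force: [-1.8, 1.1, -0.1]
width: 0.094
finger_force: 0.0
time: 2.4
tool_pos: [0.4752, -0.2582, 0.1394]
ee_rot: [3.141, 0.0, 1.462]
wrist_force: [1.0, -0.3, 0.1]
width: 0.0573
finger_force: 0.0
0.1 [ 0.135 -0.015  0.274]
0.2 [ 0.162 -0.018  0.259]
0.3 [ 0.186 -0.02   0.242]
0.4 [ 0.21  -0.023  0.222]
0.5 [ 0.231 -0.025  0.2  ]
0.6 [ 0.249 -0.027  0.176]
0.7 [ 0.266 -0.029  0.151]
0.8 [ 0.28  -0.03   0.124]
0.9 [ 0.291 -0.032  0.095]
1.0 [ 0.299 -0.032  0.066]
1.1 [ 0.304 -0.033  0.036]
1.2 [ 0.306 -0.033  0.005]
turn per step [0.00343773 0.03164481 0.        ]
```

```bash
python3 -m handwheel '[[[0,0,0],[0,0,0],1],[[0,0,0],[0,0,0],1],[[0,0,0],[0,0,0],1],[[0,0,0],[0,0,0],1],[[0,0,0],[0,0,0],1]]'
python3 -m handwheel '[[[0,0,0],[0,0,0],1],[[0,0,0],[0,0,0],1],[[0,0,0],[0,0,0],1],[[0,0,0],[0,0,0],1],[[0,0,0],[0,0,0],1]]'
```

```text
time: 2.9
tool_pos: [0.475, -0.258, 0.139]
ee_rot: [3.142, -0.0, 1.462]
wrist_force: [0.1, 0.6, -0.4]
width: 0.0172
finger_force: 0.0
time: 3.4
tool_pos: [0.475, -0.2581, 0.1392]
ee_rot: [3.141, 0.0, 1.462]
wrist_force: [-1.8, -0.1, 2.3]
width: 0.0005
finger_force: 1.0
```

Closed to zero width, so the bar isn't between the pads. I look before moving.

Run:
```python
from h import *
a=[]
for n,b in (('scene',(90,130,250,290)),('side',(190,80,350,240)),('wrist',(0,0,512,384))):
    im,d,c,T=snap(n); s=im[b[1]:b[3],b[0]:b[2],::-1]; a.append(cv2.resize(s,(400,300) if n=='wrist' else (300,300),interpolation=cv2.INTER_CUBIC))
    np.savez(n,im=im,P=cloud(d,c,T))
cv2.imwrite('pics/m1.png',cv2.resize(np.hstack(a),(800,240)))
print(robot.get_obs())
```

```text
{'time': 3.55, 'joint_positions': array([-6.02519616e-01,  8.85057683e-02,  1.50092207e+00, -6.22803563e-05,
        1.55198549e+00, -4.94096142e-01]), 'qvel': array([ 0.00126205,  0.00101785,  0.00050845, -0.00105011,  0.00068518,
        0.00043513]), 'joint_torque': array([ 2.71635689e-01, -3.21781933e+01, -2.90865755e+01,  2.86550196e-01,
       -4.34805499e-01, -9.66260586e-05]), 'tool_pos': array([ 0.47498769, -0.25804624,  0.13921357]), 'ee_rot': array([3.14146431e+00, 1.39864420e-04, 1.46237401e+00]), 'wrist_force': array([-0.62187031,  0.58884476,  2.77575001]), 'wrist_torque': array([0.02765338, 0.33078875, 0.00760704]), 'finger_force': 1.1905542737804353, 'width': 0.00010506420053981656}
```

View pics/m1.png

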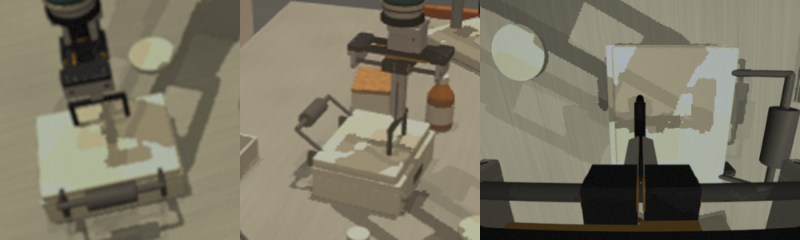

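Run:
```python
from h import *
a=np.radians(-6.2);X=np.array([np.cos(a),np.sin(a)]);Y=np.array([-X[1],X[0]])
V=[]
for n in('scene','side'):
    D=np.load(n+'.npz');P=D['P'];im=D['im']
    q=P[...,:2]-[.475,-.258];x=q@X;y=q@Y;z=P[...,2]
    for lo in np.arange(.09,.21,.012):
        m=(abs(x)<.05)&(abs(y)<.08)&(z>lo)&(z<=lo+.012)
        if m.any():print(n,lo.round(3),m.sum(),'x',np.percentile(x[m],[2,50,98]).round(3),'y',np.percentile(y[m],[2,50,98]).round(3))
    c=robot.calibration(n);E=np.linalg.inv(np.array(c['extrinsics']));
    pts=np.array([[.475,-.258,.133],[.475,-.258,.114],*[[*(np.array([.4744,-.258])+s*.045*Y),.133] for s in(-1,1)]])
    pp=cv2.projectPoints(pts,cv2.Rodrigues(E[:3,:3])[0],E[:3,3],np.array(c['mtx']),np.array(c['D']))[0].reshape(-1,2);print(pp.round(0))
    c0=pp[0].astype(int);s=im[c0[1]-45:c0[1]+45,c0[0]-60:c0[0]+60,::-1];b=cv2.resize(s,(400,300),interpolation=cv2.INTER_NEAREST)
    for p in pp: cv2.circle(b,tuple(int(v) for v in (p-c0+[60,45])*3.333),4,(0,0,255),1)
    V.append(b)
cv2.imwrite('pics/m2.png',np.hstack(V))
```

```text
scene 0.09 26 x [-0.     0.004  0.007] y [-0.046 -0.038  0.047]
scene 0.102 28 x [0.    0.004 0.007] y [-0.046  0.038  0.047]
scene 0.114 26 x [0.    0.004 0.006] y [-0.046 -0.038  0.046]
scene 0.126 138 x [-0.004  0.004  0.007] y [-0.045 -0.003  0.046]
scene 0.138 53 x [-0.002  0.002  0.012] y [-0.042  0.01   0.043]
scene 0.15 29 x [0.009 0.013 0.014] y [-0.008  0.001  0.011]
[[154. 196.]
 [156. 201.]
 [135. 200.]
 [173. 192.]]
side 0.09 30 x [-0.008 -0.004  0.002] y [-0.047  0.043  0.049]
side 0.102 28 x [-0.008 -0.004  0.001] y [-0.043 -0.035  0.049]
side 0.114 19 x [-0.008 -0.005 -0.001] y [-0.043  0.044  0.047]
side 0.126 51 x [-0.009 -0.007  0.001] y [-0.041  0.025  0.049]
side 0.138 42 x [-0.014 -0.003  0.011] y [-0.012  0.01   0.043]
side 0.15 42 x [-0.014 -0.004  0.011] y [-0.005  0.009  0.014]
side 0.162 42 x [-0.015 -0.004  0.009] y [-0.003  0.009  0.014]
side 0.174 40 x [-0.015 -0.007  0.008] y [-0.009  0.01   0.014]
side 0.186 48 x [-0.015 -0.004  0.01 ] y [-0.009  0.008  0.014]
side 0.198 46 x [-0.015 -0.004  0.01 ] y [-0.003  0.009  0.015]
[[293. 160.]
 [293. 166.]
 [299. 153.]
 [288. 167.]]
```

View pics/m2.png

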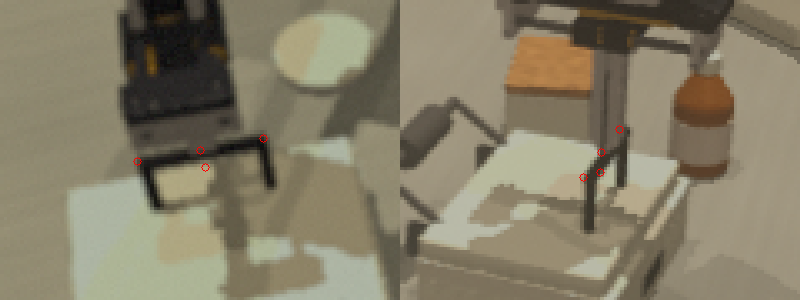

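```bash
python3 -c "
from bench import robot;print(robot.tip_reach, robot.get_obs()['tool_pos'])"
```

```text
0.025 [ 0.47498769 -0.25804624  0.13921357]
```

```bash
python3 -m handwheel '[[[0,0,0],[0,0,0.4],1],[[0,0,0],[0,0,0.4],0.8],[[0,0,0],[0,0,0.4],0.6],[[0,0,0],[0,0,0],0.6],[[0,0,0],[0,0,0],0.6]]'
python3 - <<'E'
from h import *
a=np.radians(-6.2);X=np.array([np.cos(a),np.sin(a)]);Y=np.array([-X[1],X[0]])
print(robot.get_obs()['tool_pos'],robot.get_obs()['width'])
V=[]
for n in('scene','side'):
    im,d,c,T=snap(n);P=cloud(d,c,T)
    q=P[...,:2]-[.475,-.258];x=q@X;y=q@Y;z=P[...,2]
    for lo in np.arange(.126,.23,.008):
        m=(abs(x)<.06)&(abs(y)<.08)&(z>lo)&(z<=lo+.008)
        if m.any():print(n,lo.round(3),m.sum(),'x',np.percentile(x[m],[2,50,98]).round(3),'y',np.percentile(y[m],[2,50,98]).round(3))
    E=np.linalg.inv(T);p=np.array(robot.get_obs()['tool_pos']);pts=np.array([p,p-[0,0,.025]])
    pp=cv2.projectPoints(pts,cv2.Rodrigues(E[:3,:3])[0],E[:3,3],np.array(c['mtx']),np.array(c['D']))[0].reshape(-1,2)
    c0=pp[0].astype(int);b=cv2.resize(im[c0[1]-45:c0[1]+45,c0[0]-60:c0[0]+60,::-1],(400,300),interpolation=cv2.INTER_NEAREST)
    for p in pp: cv2.circle(b,tuple(int(v) for v in (p-c0+[60,45])*3.333),4,(0,0,255),1)
    V.append(b)
cv2.imwrite('pics/m3.png',np.hstack(V))
E
```

```text
time: 4.05
tool_pos: [0.4752, -0.258, 0.1986]
ee_rot: [3.141, 0.0, 1.462]
wrist_force: [-1.4, 0.0, -0.5]
width: 0.029
finger_force: 0.0
[ 0.47524789 -0.25801793  0.19860414] 0.029022995980214406
scene 0.126 47 x [0.002 0.005 0.007] y [-0.045  0.002  0.047]
scene 0.134 157 x [-0.004  0.002  0.007] y [-0.043 -0.002  0.045]
scene 0.142 1 x [0.002 0.002 0.002] y [0.003 0.003 0.003]
scene 0.198 1 x [-0.015 -0.015 -0.015] y [0.01 0.01 0.01]
scene 0.206 20 x [0.021 0.027 0.029] y [-0.008  0.001  0.01 ]
scene 0.214 22 x [0.024 0.027 0.029] y [-0.008  0.002  0.011]
scene 0.222 23 x [0.023 0.027 0.029] y [-0.007  0.001  0.011]
side 0.126 23 x [-0.009 -0.006  0.003] y [-0.04   0.042  0.047]
side 0.134 70 x [-0.01  -0.005  0.001] y [-0.04   0.007  0.044]
side 0.198 17 x [-0.028  0.015  0.02 ] y [-0.008  0.009  0.014]
side 0.206 33 x [-0.031  0.015  0.025] y [-0.006  0.01   0.013]
side 0.214 37 x [-0.031  0.013  0.025] y [-0.005  0.008  0.014]
side 0.222 30 x [-0.031 -0.021  0.024] y [-0.006  0.008  0.013]
```

View pics/m3.png

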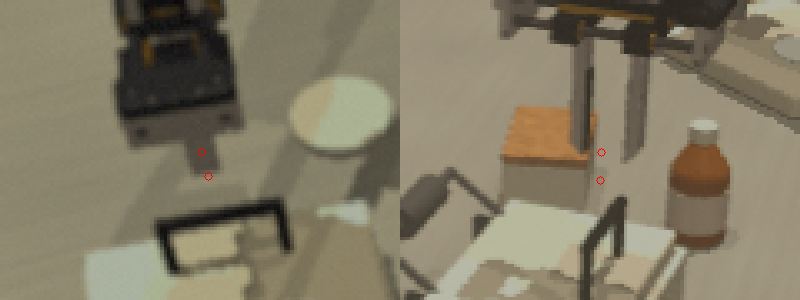

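The crops show the fingertips ending at z≈0.20 with the TCP at 0.199. So the real tips reach only as far as the TCP, about 25 mm shorter than stated, and the fingers closed on top of the bar. I go 25 mm lower this time.

```bash
python3 -m handwheel '[[[0,0,0],[0,0,0],0.4],[[0,0,0],[0,0,0],0.4],[[0,0,0],[0,0,0],0.4],[[0,0,0],[0,0,-0.2],0.4],[[0,0,0],[0,0,-0.3],0.4]]'
python3 -m handwheel '[[[0,0,0],[0,0,-0.4],0.4],[[0,0,0],[0,0,-0.4],0.4],[[0,0,0],[0,0,-0.3],0.4],[[0,0,0],[0,0,-0.14],0.4],[[0,0,0],[0,0,0],0.4]]'
python3 -m handwheel '[[[0,0,0],[0,0,0],1],[[0,0,0],[0,0,0],1],[[0,0,0],[0,0,0],1],[[0,0,0],[0,0,0],1],[[0,0,0],[0,0,0],1]]'
python3 -m handwheel '[[[0,0,0],[0,0,0],1],[[0,0,0],[0,0,0],1],[[0,0,0],[0,0,0],1],[[0,0,0],[0,0,0],1],[[0,0,0],[0,0,0],1]]'
```

```text
time: 4.65
tool_pos: [0.4755, -0.2583, 0.174]
ee_rot: [3.14, 0.001, 1.462]
wrist_force: [-0.1, -0.7, -0.2]
width: 0.0566
finger_force: 0.0
time: 5.15
tool_pos: [0.4742, -0.2575, 0.1103]
ee_rot: [-3.139, -0.001, 1.462]
wrist_force: [-1.1, -0.2, 0.8]
width: 0.0562
finger_force: 0.0
time: 5.65
tool_pos: [0.4752, -0.2581, 0.1124]
ee_rot: [3.141, 0.0, 1.462]
wrist_force: [0.1, -0.3, -0.0]
width: 0.0201
finger_force: 0.0
time: 6.15
tool_pos: [0.474, -0.258, 0.1122]
ee_rot: [-3.139, 0.0, 1.462]
wrist_force: [-5.4, 0.6, 3.9]
width: 0.0108
finger_force: 30.0
```

Gripped (10.8 mm, 30 N). I recompute the arc with the bar 21 mm behind the TCP.

```bash
python3 - <<'E'
import numpy as np
a=np.radians(-6.2);X=np.array([np.cos(a),np.sin(a),0]);Z=np.array([0,0,1.])
def tcp(t):
    f=.5*t
    return np.array([-.140*np.cos(t)+.058*np.sin(t)-.021*np.sin(f),.140*np.sin(t)+.058*np.cos(t)-.021*np.cos(f)])
ts=np.arange(0,1.21,.1);p0=np.array([.474,-.258,.112])
for i in range(len(ts)-1):
    d=(tcp(ts[i+1])-tcp(ts[i]))/.05;e=tcp(ts[i+1])-tcp(0)
    print(round(ts[i+1],1),(d[0]*X+d[1]*Z).round(3),(p0+e[0]*X+e[1]*Z).round(3))
E
python3 -m handwheel '[[[0.0034,0.0316,0],[0.12,-0.013,0.275],1],[[0,0,0],[0,0,0],1],[[0,0,0],[0,0,0],1]]'
```

```text
0.1 [ 0.108 -0.012  0.274] [ 0.479 -0.259  0.126]
0.2 [ 0.135 -0.015  0.261] [ 0.486 -0.259  0.139]
0.3 [ 0.16  -0.017  0.245] [ 0.494 -0.26   0.151]
0.4 [ 0.183 -0.02   0.227] [ 0.503 -0.261  0.162]
0.5 [ 0.204 -0.022  0.206] [ 0.514 -0.262  0.173]
0.6 [ 0.224 -0.024  0.184] [ 0.525 -0.264  0.182]
0.7 [ 0.24  -0.026  0.159] [ 0.537 -0.265  0.19 ]
0.8 [ 0.255 -0.028  0.133] [ 0.549 -0.266  0.196]
0.9 [ 0.266 -0.029  0.106] [ 0.563 -0.268  0.202]
1.0 [ 0.275 -0.03   0.078] [ 0.576 -0.269  0.206]
1.1 [ 0.281 -0.03   0.049] [ 0.591 -0.271  0.208]
1.2 [ 0.284 -0.031  0.02 ] [ 0.605 -0.272  0.209]
time: 6.45
tool_pos: [0.4789, -0.2585, 0.1253]
ee_rot: [-3.086, -0.0, 1.462]
wrist_force: [-7.3, 0.1, 1.4]
width: 0.0109
finger_force: 30.0
```

```bash
python3 -m handwheel '[[[0.0034,0.0316,0],[0.135,-0.015,0.26],1],[[0.0034,0.0316,0],[0.16,-0.017,0.245],1],[[0,0,0],[0,0,0],1],[[0,0,0],[0,0,0],1]]'
python3 -m handwheel '[[[0.0034,0.0316,0],[0.183,-0.02,0.227],1],[[0.0034,0.0316,0],[0.204,-0.022,0.206],1],[[0,0,0],[0,0,0],1],[[0,0,0],[0,0,0],1]]'
```

```text
time: 6.85
tool_pos: [0.494, -0.2601, 0.1516]
ee_rot: [-2.986, 0.0, 1.462]
wrist_force: [-7.9, 2.0, 4.6]
width: 0.011
finger_force: 30.0
time: 7.25
tool_pos: [0.5139, -0.2623, 0.1742]
ee_rot: [-2.888, 0.001, 1.462]
wrist_force: [-7.1, 0.5, 6.1]
width: 0.0113
finger_force: 30.0
```

```bash
python3 -m handwheel '[[[0.0034,0.0316,0],[0.224,-0.024,0.184],1],[[0.0034,0.0316,0],[0.24,-0.026,0.159],1],[[0.0034,0.0316,0],[0.255,-0.028,0.133],1],[[0,0,0],[0,0,0],1],[[0,0,0],[0,0,0],1]]'
python3 -m handwheel '[[[0.0034,0.0316,0],[0.266,-0.029,0.106],1],[[0.0034,0.0316,0],[0.275,-0.03,0.078],1],[[0.0034,0.0316,0],[0.281,-0.03,0.049],1],[[0,0,0],[0,0,0],1],[[0,0,0],[0,0,0],1]]'
python3 - <<'E'
from h import *
V=[]
for n in('scene','side'):
    im,d,c,T=snap(n);b=(90,110,250,230) if n=='scene' else (190,80,350,200)
    V.append(cv2.resize(im[b[1]:b[3],b[0]:b[2],::-1],(400,300)))
cv2.imwrite('pics/m4.png',np.hstack(V))
E
```

```text
time: 7.75
tool_pos: [0.5518, -0.2665, 0.1987]
ee_rot: [-2.744, 0.002, 1.462]
wrist_force: [-2.4, 0.1, 8.7]
width: 0.0112
finger_force: 30.0
time: 8.25
tool_pos: [0.5943, -0.2706, 0.2082]
ee_rot: [-2.597, 0.001, 1.464]
wrist_force: [1.2, 0.1, 2.7]
width: 0.0109
finger_force: 30.0
```

View pics/m4.png

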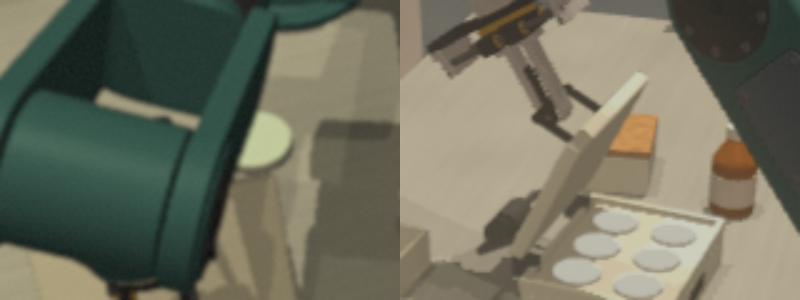

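The side view shows the lid about 1.1 rad open with the bar in the fingers. I open partly and back out along the tool axis.

```bash
python3 -m handwheel '[[[0,0,0],[0,0,0],0.6],[[0,0,0],[0,0,0],0.6],[[0,0,0],[0,0,0],0.6],[[0,0,0],[0,0,0],0.6],[[0,0,0],[0,0,0],0.6]]'
python3 -m handwheel '[[[0,0,0],[0.1,-0.011,0.17],0.6],[[0,0,0],[0.15,-0.016,0.25],0.6],[[0,0,0],[0.2,-0.022,0.34],0.6],[[0,0,0],[0.2,-0.022,0.34],0.6],[[0,0,0],[0.2,-0.022,0.34],0.6]]'
python3 -m handwheel '[[[0,0,0],[0.1,-0.011,0.4],0.6],[[0,0,0],[0,0,0.4],0.6],[[0,0,0],[0,0,0.4],0.6],[[0,0,0],[0,0,0],0.6],[[0,0,0],[0,0,0],0.6]]'
python3 - <<'E'
from h import *
V=[]
for n in('scene','side'):
    im,d,c,T=snap(n);V.append(im[:,:,::-1])
cv2.imwrite('pics/m5.png',cv2.resize(np.hstack(V),(800,300)))
E
```

```text
time: 8.85
tool_pos: [0.5921, -0.2708, 0.2078]
ee_rot: [-2.592, 0.001, 1.463]
wrist_force: [2.3, -0.8, -0.4]
width: 0.0375
finger_force: 0.6
time: 9.35
tool_pos: [0.609, -0.2661, 0.2664]
ee_rot: [-2.607, 0.006, 1.466]
wrist_force: [-0.1, 0.5, -0.1]
width: 0.0375
finger_force: 0.0
time: 9.85
tool_pos: [0.5895, -0.2581, 0.3136]
ee_rot: [-2.624, 0.012, 1.469]
wrist_force: [-0.6, -0.5, -0.6]
width: 0.0383
finger_force: 0.0
```

View pics/m5.png

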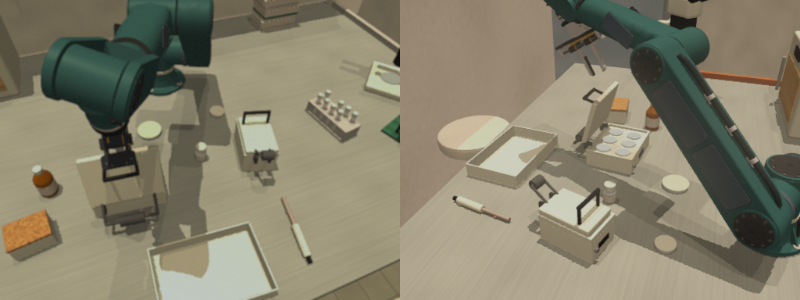

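The side view shows the dish lid standing open near (600,115), the gripper clear above it, and the tube lid shut. I check the lid's angle and whether it is still.

Run:
```python
from h import *
a=np.radians(-6.2);X=np.array([np.cos(a),np.sin(a)]);Y=np.array([-X[1],X[0]])
im,d,c,T=snap('side');P=cloud(d,c,T)
q=P[...,:2]-[.6129,-.273];x=q@X;y=q@Y;z=P[...,2]-.075
m=(abs(y)<.11)&(abs(x)<.09)&(z>.03)&(z<.16)&(im.max(2)>110)
print(m.sum(),np.degrees(np.polyfit(z[m],x[m],1)[0]))
print('front edge z max',z[m].max()+.075,'robust slope',np.median(x[m&(z>.12)]),np.median(x[m&(z<.07)]))
k=(abs(y)<.05)&(z>.1)&(z<.18)&(abs(x)<.1)&(im.max(2)<80)
print('bar',k.sum(),np.median(x[k]),np.median(z[k]),'expect at 1.3:',-.14*np.cos(1.3)+.058*np.sin(1.3),.14*np.sin(1.3)+.058*np.cos(1.3))
o=robot.get_obs();print(o['time'],o['wrist_force'],o['qvel'].round(3))
```

```text
1057 -13.0572331003836
front edge z max 0.234991490163165 robust slope -0.04854750623920751 -0.024116015240872455
bar 106 0.01098773338545327 0.15184002915361466 expect at 1.3: 0.01843653874675496 0.15041307801863307
10.0 [-0.45996521  0.31587473 -0.06607183] [ 0.     0.009  0.    -0.001  0.003 -0.001]
```

```bash
python3 -c "
from bench import robot;print(robot.close_job())"
```

```text
the job is handed in; nothing more can be done
None
```

The dish warmer's lid is open at about 1.3 rad, resting by itself with the gripper clear of it; the tube warmer's lid stayed shut, and I handed the job in at about 10 s. The first grasp closed on top of the bar because the fingertips are about 25 mm shorter than stated; I went lower and the second held.

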